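# Trip-test the cut-out, then hold the battery discharge slide at its mark

### The arm

A 6-joint arm with a two-finger parallel gripper is mounted at the origin on the work surface. World frame = base frame: x ahead of the robot, y to its left, z up, the work surface at z = 0. Lengths are in mm, angles in degrees, forces in N, time in s.
With the tool pointing down it reaches from about 325 to 775 mm from the base axis. Payload 9.3 kg.
Tool frame: the origin (TCP) lies on the centre line of the jaws, within the pads' length; the fingertips stand 11 mm ahead of it and the grasp point (between the pads) lies 8 mm behind it; x points along the fingers, y is the direction in which the jaws open and shut, and the axes are right-handed (so a half turn about x gives the same grasp; the last joint's range is limited). The gripper opens to 85 mm and grips with 20 to 120 N. Pads are 22 mm wide; open, the fingers measure 114 mm over their backs; the gripper's body (76 mm by 85 mm) begins 54 mm behind the grasp point. The pads swing forward as they close: fully open they stand 13 mm farther back than shut.
Start: joints at [-82.426, 14.817, 1.232, 76.415, 0, 81.257], TCP at [154.524, -527.844, 242.279] pointing down, gripper open.
Joint ranges: [-174.27, 174.27], [-52.1, 104.24], [-59.71, 78.15], [-110.17, 111.67], [-87.03, 83.33], [-180, 180]. Speed limits (degrees/s): [127.2, 127.2, 159.86, 180, 180, 180].

### API

Orientations are given as [roll, pitch, yaw] about the fixed x, y, z axes, in that order (R = Rz(yaw) Ry(pitch) Rx(roll)).
In Python, from cell import monitor, vision, ctrl gives the robot as it stands.
- The arm moves only by the shell command python3 -m handwheel 'ROWS' [FORCE]. ROWS is a JSON object of lists of equal length, an entry for each row: "gripper": the opening in per cent of the stroke, from 0 (shut) to 100 (fully open); "linear": the shift along the tool's x, y, z in units of 40 mm (1.0 is 40 mm), a list of three; "rot": the turn, a rotation vector about the tool's x, y, z in units of 5 degrees (1.0 is 5 degrees), a list of three. A call has 1 to 20 rows; each row shifts and turns the pose as measured when the row begins, along the tool's axes as they then stand; what a row does not reach is not made up. A row lasts 1/12 s, in which the tool goes at most 41.7 mm and 7.16 degrees, less where a joint would pass 70% of its speed; a pose out of reach is approached as far as the arm can. A call is refused whole if a number of a shift passes 1 or a number of a turn 1, either way. A call with a gripper value outside its range is refused whole. The fingers move at their own pace and stop on an object; FORCE is the grip in N (left out, the last holds). Time passes only in rows, so rows that do not move let the fingers close. It gives the time, the measured TCP pose, the force and the opening at its end, in the units of the state.
- monitor.observe(): the state, without advancing time (a new reading comes with each control period).
- vision.grab_frame(name): name is "scene" or "top" or "wrist"; returns the picture (420x560x3 uint8, red, green, blue); there is no depth.
- vision.get_calibration(name): a dict with "fx", "fy", "cx", "cy" (pixels), "R" (3x3) and "t" (3): a world point X has camera coordinates R X + t. Camera axes: x right, y down, z forward; pixel columns grow to the right and rows downward; lengths in mm; the calibration is good to about 2 mm. The wrist camera is an equidistant fisheye: a pixel r from the principal point sees the ray r / f radians off the axis. A picture is of the moment at which its call begins: read the wrist's pose just before it. get_calibration takes no time and is no camera call; for the wrist camera it gives the pose at the moment of the call.
- ctrl.finish_job(): hands the job in, once; it reports no verdict.
The state is a dict: "time": time; "joints": joint angles; "joint_vel": joint speeds; "joint_efforts": joint torques, N m; "ee_pos": TCP position; "orientation": TCP orientation; "force": force on the tool from outside, world axes, zero at the start; "torque": the same for the moment, N m; "opening": finger opening in mm.
Only numpy, scipy, OpenCV 4.12 (cv2) and the standard library are available. Lean on these libraries where they do the work, as an engineer would, in place of code of your own. Each camera call takes 0.05 s, during which the arm holds its last target.

### The job

Before the battery discharge test, prove the safety cut-out: press its yellow test button so that the red-knobbed lever drops, then lift the lever all the way back up so that it stays up by itself. Then pull the orange handle of the spring-return discharge slide out until the slide's pointer is level with the green mark, and finish while still holding it there with the gripper, because the test runs only as long as the slide is held. Leave the copper spool, the round meter and the screwdriver where they are.

Things in the scene. Friction and masses are not known exactly. Their poses are not given: they have to be found in the camera images.
- cutout: Safety cut-out: fixed grey box with a black top panel, 150 x 150 mm in plan, 50 mm high. Origin at the centre of its underside, on the bench; z up; its x axis points away from the operator's side (the lever drops towards -x). It stands left or right of the robot's centre line, turned up to 0.3 rad.
- test_top (a point): Centre of the top of the yellow round test button (28 mm across, in a black collar 44 mm across). It lies at (19, 35, 68) mm in the cut-out's frame and is pressed straight down.
- test (a joint): Test button, m: 0 = out, 0.006 = fully pressed. Spring return: 1.5 N to start, 5 N fully down. The lever is tipped over from about 0.003 on; press it fully. Let it come up again before the lever is lifted.
- lever_ball (a point): Centre of the red ball, 26 mm across, at the end of the lever (steel rod 10 mm thick). The lever turns about a horizontal axis along the cut-out's y, which passes through (30, -35, 44) mm in the cut-out's frame; the ball is 75 mm from that axis. Up: ball at (39, -35, 118) mm in the cut-out's frame; dropped: at (-33, -35, 85) mm.
- lever (a joint): Drop lever, rad: 0 = up (home; it leans 0.12 rad back past vertical and rests there by its weight), 1.12 = dropped (leaning 1.0 rad from vertical towards the cut-out's -x). Turns freely, weighs 80 g; above 0.12 it falls down, below it falls home by itself.
- bed: Discharge slide: fixed aluminium bed, 290 mm (x) x 150 mm (y), 20 mm thick. Origin at the centre of its underside, on the bench; z up. Its black spring housing (front face at x = +60 mm, 70 mm wide, top 65 mm high) is at the +x end; a steel stop block (x = -145 to -131 mm, 70 mm wide, top 49 mm high) at the -x end. The slide is pulled along the bed's -x. It stands on the other side of the centre line from the cut-out, turned up to 0.3 rad.
- handle (a point): Grip point of the orange upright handle plate on the blue carriage: 16 mm thick along the bed's x, 44 mm wide along y, reaching from 46 to 92 mm above the bench; this point is on its middle, 75 mm above the bench, at (-slide, 0, 75 mm) in the bed's frame. The carriage under it is 44 mm (x) x 66 mm (y), top 46 mm high. Grip it from above across its thickness, one finger before and one behind.
- slide (a joint): How far the slide is pulled out, m: 0 = home, 0.11 = end stop. A spring draws it home with 5 N at 0, rising by 1 N per 10 mm (12 N at 70 mm); it does not stay out by itself.
- pointer (a point): Tip of the slide's white pointer (12 mm wide, with a thin red line along its middle) on the +y side of the carriage, 48 mm from the bed's centre line, 33 mm above the bench; it has the same bed x as the handle.
- mark: Green mark block 16 x 16 x 13 mm with a white line across its middle, clipped on top of the bed 64 mm to the +y side of its centre line, 50 to 85 mm out (towards -x) from the pointer's home place. Origin at the centre of its underside, 20 mm above the bench; axes as the bed's. The slide is at the mark when the pointer's line and the white line are level, that is at the same bed x.
- spool: Bystander: copper wire spool with black flanges, 52 mm across, 55 mm high, standing between the two units. Origin at the centre of its underside.
- meter: Bystander: round black panel meter, 68 mm across, 45 mm high, lying face up. Origin at the centre of its underside.
- driver: Bystander: screwdriver lying on the bench. Origin under its middle.
Not all that is in view belongs to the job. Of the things like the cutout, leave any that is pink; of the rest the smaller one is meant.

How it is judged (in metres and radians):
On the way, in this order (a step that is already met when the one before it is completed fails the run):
1. the test button is pressed (value of joint test above 0.0015 m).
2. the lever has dropped (value of joint lever above 0.9 rad), for 0.1 s.
3. the lever is lifted home and stays up untouched (value of joint lever below 0.06 rad and contact force between anything else and lever below 0.3 N), for 0.2 s.
4. the slide is held by the fingers at the green mark (x of pointer in the frame of mark between -0.006 and 0.006 m and contact force between the fingers and slide above 2 N), for 0.5 s.
At the end, for the whole second after the job is handed in: The fingers hold the slide (more than 2 N) with its pointer within 6 mm of the middle of the green mark along the bed, still (under 10 mm/s) and with none of the loose things pressing on it; the lever is up at home (under 0.06 rad) and the test button is out (under 1.5 mm) (all of step 4 and contact force between slide and spool below 0.5 N and contact force between slide and meter below 0.5 N and contact force between slide and driver below 0.5 N and velocity of joint slide between -0.01 and 0.01 m/s and value of joint lever below 0.06 rad and value of joint test below 0.0015 m); the arm keeps its last pose, push and grip.
It fails at once if the spool is pushed more than 20 mm away (distance of spool from where it was at the start of the episode above 0.02 m).
It fails at once if the meter is pushed more than 20 mm away (distance of meter from where it was at the start of the episode above 0.02 m).
It fails at once if the screwdriver is pushed more than 20 mm away (distance of driver from where it was at the start of the episode above 0.02 m).
It also fails if it takes over 70 s, if anything falls off the work surface, if the arm or the gripper's body presses on something with over 40 N, if the wrist force passes 120 N, or if a joint passes its speed limit or range.

## Working session

There is one attempt and no reset: what is moved stays moved. The work goes in short steps, Python scripts to look and compute and a shell command to move; the robot and the scene stay as the last step left them, time stands still between calls to the robot, and variables do not carry over. Pictures are saved under pics/ and viewed, and the job is handed in when it is done.

```bash
ls; mkdir -p pics
python3 - <<'E'
from cell import monitor, vision, ctrl
import cv2
print(monitor.observe())
for n in ("scene","top"):
    f=vision.grab_frame(n); cv2.imwrite(f"pics/{n}0.png",cv2.cvtColor(f,cv2.COLOR_RGB2BGR))
    print(n,vision.get_calibration(n))
E
```

```text
pics
{'time': 0.0, 'joints': array([-8.24253267e+01,  1.48510759e+01,  1.18783372e+00,  7.64156819e+01,
       -1.61298898e-03,  8.12578960e+01]), 'joint_vel': array([-0.03248997, -0.09330768,  0.06052896, -0.02288272,  0.06306061,
        0.04161582]), 'joint_efforts': array([ 2.04758871e-04, -5.55640876e+01,  3.44526637e+01,  1.36669952e-02,
       -1.50898895e-04,  7.54212095e-06]), 'ee_pos': array([ 154.48278923, -527.56546906,  241.64996168]), 'orientation': array([-97.57130092,  89.92105945,  98.74547747]), 'force': array([ 0.43699761, -0.89045298, -0.495656  ]), 'torque': array([-0.0302376 , -0.03592346,  0.02373032]), 'opening': 85.40137835358303}
scene {'fx': 379.9847746148025, 'fy': 379.9847746148025, 'cx': 283.8221659704957, 'cy': 207.42603607453722, 'R': array([[ 0.14327524,  0.9896763 ,  0.0036108 ],
       [ 0.84911258, -0.12104998, -0.51415439],
       [-0.50840932,  0.07673157, -0.85769005]]), 't': array([ -73.36710451, -374.83516279, 1285.40505026])}
top {'fx': 533.8461273529699, 'fy': 533.8461273529699, 'cx': 273.03039899906776, 'cy': 208.99413545271273, 'R': array([[-0.00962279, -0.99992443, -0.00765035],
       [-0.98368365,  0.01084045, -0.17957997],
       [ 0.17964933,  0.00579747, -0.98371363]]), 't': array([ -10.28134806,  513.00392579, 1581.0027905 ])}
```

View pics/scene0.png

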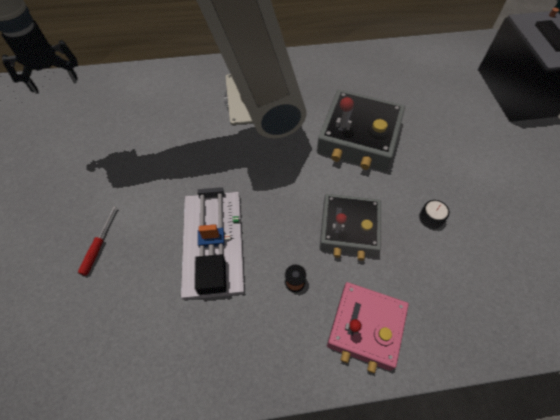

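View pics/top0.png

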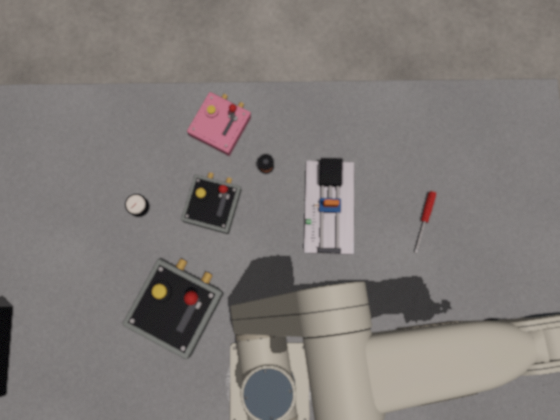

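Run:
```python
import cv2
t=cv2.imread("pics/top0.png"); s=cv2.imread("pics/scene0.png")
def c(im,x0,y0,w,h,k,n):
    o=cv2.resize(im[y0:y0+h,x0:x0+w],None,fx=k,fy=k,interpolation=cv2.INTER_CUBIC); o=cv2.convertScaleAbs(o,alpha=1.6,beta=15); cv2.imwrite(n,o)
a=lambda im,x0,y0,w,h,k:cv2.convertScaleAbs(cv2.resize(im[y0:y0+h,x0:x0+w],None,fx=k,fy=k,interpolation=cv2.INTER_CUBIC),alpha=1.6,beta=15)
cv2.imwrite("pics/t1.png",cv2.hconcat([a(t,172,160,80,100,5),a(t,290,150,75,100+10,5)[:500]]))
cv2.imwrite("pics/s1.png",cv2.hconcat([a(s,310,185,80,115,5),a(s,175,185,75,115,5)]))
```

```text
(no output)
```

View pics/t1.png

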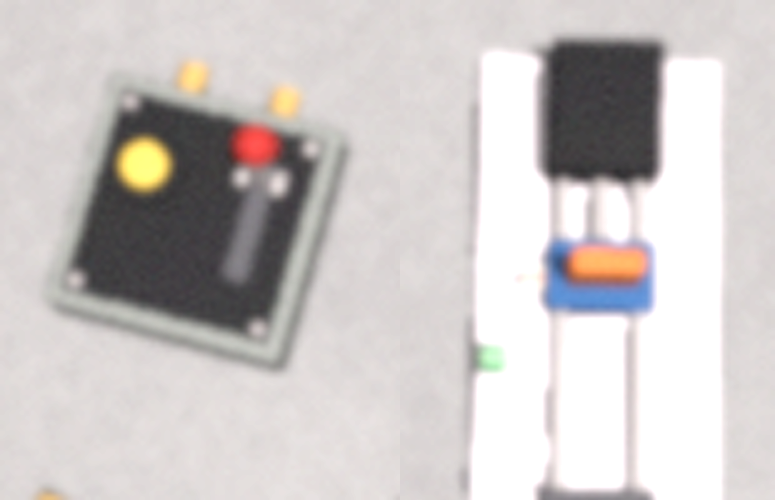

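View pics/s1.png

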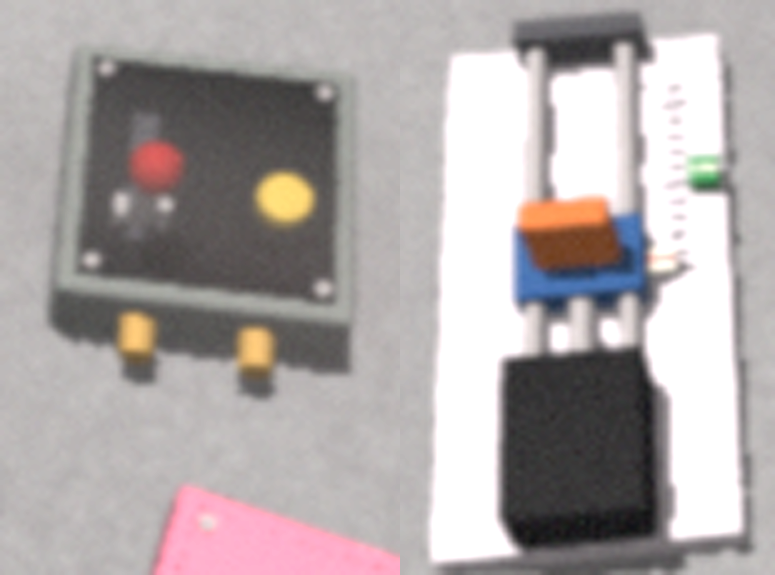

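```bash
cat > fit.py <<'E'
import numpy as np
from scipy.optimize import least_squares
def proj(c,X):
    p=np.asarray(X)@np.array(c["R"]).T+c["t"]
    return np.c_[c["fx"]*p[:,0]/p[:,2]+c["cx"],c["fy"]*p[:,1]/p[:,2]+c["cy"]]
def projF(c,X):
    p=np.asarray(X)@np.array(c["R"]).T+c["t"]
    r=np.hypot(p[:,0],p[:,1]); th=np.arctan2(r,p[:,2])
    return np.c_[c["fx"]*th*p[:,0]/r+c["cx"],c["fy"]*th*p[:,1]/r+c["cy"]]
def w(pose,P):
    x,y,a=pose;P=np.atleast_2d(P).astype(float);c,s=np.cos(a),np.sin(a)
    return np.c_[x+c*P[:,0]-s*P[:,1],y+s*P[:,0]+c*P[:,1],P[:,2]]
def up(U,off,k=5): return (np.array(U,float)+.5)/k-.5+np.array(off)
def fit(obs,x0):
    # obs: list of (cal, proj, local pts, pixels)
    f=lambda q:np.concatenate([(pr(c,w(q,P))-u).ravel() for c,pr,P,u in obs])
    r=least_squares(f,x0,loss="soft_l1"); return r.x,f(r.x).reshape(-1,2)
E
python3 - <<'E'
from fit import *
from cell import vision
T=vision.get_calibration("top");S=vision.get_calibration("scene")
ot,os_=(172,160),(310,185)
P=[[75,75,50],[75,-75,50],[-75,-75,50],[-75,75,50],[19,35,68],[39,-35,118]]
o=[(T,proj,P,up([[115,80],[345,130],[278,368],[50,298],[144,165],[257,146]],ot)),
(S,proj,P,up([[350,322],[55,292],[75,48],[352,72],[285,198],[157,166]],os_))]
q,r=fit(o,[500,150,-.2]);print(q,"\n",r.round(2))
np.save("cut.npy",q)
print("btn,ball up,down",w(q,[[19,35,68],[39,-35,118],[-33,-35,85]]).round(1))
ot,os_=(290-80,150),(175-80,185)
Pt=[[145,75,20],[145,-75,20],[60,35,65],[60,-35,65],[0,0,92]]
Ps=[[-145,-75,20],[-145,75,20],[145,75,20],[145,-75,20],[0,0,92]]
o=[(T,proj,Pt,up([[480,50],[722,60],[548,178],[658,178],[608,264]],ot)),
(S,proj,Ps,up([[447,55],[718,35],[742,535],[430,560],[566,218]],os_))]
q,r=fit(o,[500,-100,0]);print(q,"\n",r.round(2))
np.save("bed.npy",q)
for c,u in ((T,up([[489,358]],ot)),(S,up([[704,166]],os_))):
    g=lambda m:(proj(c,w(q,[[m[0],m[1],33]]))-u).ravel()
    print("mark",least_squares(g,[-60,64]).x)
print("handle",w(q,[[0,0,75],[-60,0,75]]))
for n,u in (("spool",(265,163)),("meter",(137,205)),("dr",(420,240))):
    for z in (0,50):
        print(n,z,least_squares(lambda m:(proj(T,[[m[0],m[1],z]])-u).ravel(),[500,0]).x.round())
E
```

```text
[ 5.33797617e+02  1.73750982e+02 -2.67998261e-01] 
 [[-0.36 -2.06]
 [ 0.53 -0.01]
 [ 0.72 -0.71]
 [-1.25  0.81]
 [ 0.4   0.13]
 [ 0.19 -0.16]
 [ 1.23  0.23]
 [-0.19 -0.65]
 [-0.05 -1.66]
 [ 0.47 -0.54]
 [-0.33  0.05]
 [-0.31  0.55]]
btn,ball up,down [[561.4 202.5  68. ]
 [562.1 129.7 118. ]
 [492.7 148.7  85. ]]
[ 5.25180542e+02 -1.90172163e+02 -4.18451346e-02] 
 [[ 0.57  0.47]
 [-0.14 -0.14]
 [ 0.34 -1.69]
 [ 1.42 -1.  ]
 [ 0.52 -0.89]
 [ 0.7  -0.22]
 [ 0.52 -0.7 ]
 [ 0.66 -0.78]
 [ 0.27  0.34]
 [-0.39 -1.54]]
mark [-51.86348416  67.77710096]
mark [-51.86499292  63.68147499]
handle [[ 525.18054207 -190.17216264   75.        ]
 [ 465.23306486 -187.66218721   75.        ]]
spool 0 [671.   9.]
spool 50 [657.   8.]
meter 0 [539. 413.]
meter 50 [529. 399.]
dr 0 [ 419. -470.]
dr 50 [ 413. -456.]
```

```bash
cat > nav.py <<'E'
import numpy as np,sys
from scipy.spatial.transform import Rotation as Ro
from cell import monitor
def st():
    s=monitor.observe(); R=Ro.from_euler("xyz",s["orientation"],degrees=True).as_matrix()
    return s,R
def goto(p,ydir=None):
    """report tool-axis shift (40mm units) to TCP p, and rotvec (5deg units) to have tool x down, tool y along +-ydir"""
    s,R=st(); p=np.array(p,float)
    print("t",round(s["time"],2),"pos",s["ee_pos"].round(1),"F",s["force"].round(1),"open",round(s["opening"],1),"j6",s["joints"][5].round(1))
    print("toolx",R[:,0].round(3),"tooly",R[:,1].round(3))
    d=R.T@(p-s["ee_pos"]); print("shift/40:",(d/40).round(3))
    if ydir is not None:
        for sg in (1,-1):
            y=sg*np.array([np.cos(ydir),np.sin(ydir),0]); x=np.array([0,0,-1.]); Rt=np.c_[x,y,np.cross(x,y)]
            print("rot/5 ",sg,(Ro.from_matrix(R.T@Rt).as_rotvec(degrees=True)/5).round(2), "shift/40 after rot",(Rt.T@(p-s["ee_pos"])/40).round(3))
E
python3 - <<'E'
from nav import *
from fit import w
q=np.load("cut.npy"); b=w(q,[19,35,68])[0]
goto([b[0],b[1],b[2]+120],q[2]+np.pi/2)
E
```

```text
t 0.1 pos [ 154.5 -527.6  241.7] F [-0.7 -0.2 -0. ] open 85.4 j6 81.3
toolx [-0.     0.001 -1.   ] tooly [ 0.281 -0.96  -0.001]
shift/40: [  1.363 -14.657 -14.891]
rot/5  1 [-2.967e+01 -2.000e-02  0.000e+00] shift/40 after rot [ 1.343 20.294  4.976]
rot/5  -1 [6.33 0.   0.01] shift/40 after rot [  1.343 -20.294  -4.976]
```

```bash
python3 -m handwheel '{"gripper":[0,0,0,0,0,0,0,0,0,0,0,0,0,0,0,0,0,0,0,0],"linear":[[0,0,0],[0,0,0],[0,0,0],[0,0,0],[0,0,0],[0,0,0],[0,0,0],[0,0,0],[0,0,0],[0,0,0],[0,0,0],[0,0,0],[0,0,0],[0,0,0],[0,0,0],[0,0,0],[0,0,0],[0,0,0],[0,0,0],[0,0,0]],"rot":[[-1,0,0],[-1,0,0],[-1,0,0],[-1,0,0],[-1,0,0],[-1,0,0],[-1,0,0],[-1,0,0],[-1,0,0],[-1,0,0],[-1,0,0],[-1,0,0],[-1,0,0],[-1,0,0],[-1,0,0],[-1,0,0],[-1,0,0],[-1,0,0],[-1,0,0],[-1,0,0]]}' 40
python3 - <<'E'
from nav import *
from fit import w
q=np.load("cut.npy"); b=w(q,[19,35,68])[0]
goto([b[0],b[1],b[2]+120],q[2]+np.pi/2)
E
```

```text
time: 1.77
ee_pos: [154.0, -524.2, 233.8]
orientation: [156.4, 88.9, 97.5]
force: [0.6, 1.4, -0.1]
opening: -0.2
t 1.77 pos [ 154.  -524.2  233.8] F [ 0.6  1.4 -0.1] open -0.2 j6 -23.5
toolx [-0.002  0.018 -1.   ] tooly [0.856 0.517 0.007]
shift/40: [  1.452  18.098 -10.266]
rot/5  1 [-8.7  -0.15 -0.15] shift/40 after rot [ 1.146 20.214  5.01 ]
rot/5  -1 [27.29 -0.19  0.19] shift/40 after rot [  1.146 -20.214  -5.01 ]
```

```bash
python3 -m handwheel '{"gripper":[0,0,0,0,0,0,0,0,0],"linear":[[0,0,0],[0,0,0],[0,0,0],[0,0,0],[0,0,0],[0,0,0],[0,0,0],[0,0,0],[0,0,0]],"rot":[[-1,0,0],[-1,0,0],[-1,0,0],[-1,0,0],[-1,0,0],[-1,0,0],[-1,0,0],[-1,0,0],[-0.7,0,0]]}' 40
python3 - <<'E'
from nav import *
from fit import w
q=np.load("cut.npy"); b=w(q,[19,35,68])[0]
goto([b[0],b[1],b[2]+120],q[2]+np.pi/2)
E
```

```text
time: 2.52
ee_pos: [153.8, -522.6, 230.3]
orientation: [110.5, 88.5, 97.5]
force: [0.2, -0.3, -0.3]
opening: 0.1
t 2.52 pos [ 153.8 -522.6  230.3] F [ 0.2 -0.3 -0.3] open 0.1 j6 -69.4
toolx [-0.003  0.026 -1.   ] tooly [0.225 0.974 0.024]
shift/40: [ 1.491 19.925  5.856]
rot/5  1 [ 0.47 -0.11 -0.28] shift/40 after rot [ 1.058 20.178  5.025]
rot/5  -1 [-35.53   0.43  -0.17] shift/40 after rot [  1.058 -20.178  -5.025]
```

```bash
python3 -m handwheel '{"gripper":[0,0,0,0,0,0,0,0,0,0,0,0,0,0,0,0,0,0,0],"linear":[[0,0.95,0.28],[0,0.95,0.28],[0,0.95,0.28],[0,0.95,0.28],[0,0.95,0.28],[0,0.95,0.28],[0,0.95,0.28],[0,0.95,0.28],[0,0.95,0.28],[0,0.95,0.28],[0,0.95,0.28],[0,0.95,0.28],[0,0.95,0.28],[0,0.95,0.28],[0,0.95,0.28],[0,0.95,0.28],[0,0.95,0.28],[0,0.95,0.28],[0,0.95,0.28]],"rot":[[0.2,-0.1,-0.2],[0.2,0,0],[0,0,0],[0,0,0],[0,0,0],[0,0,0],[0,0,0],[0,0,0],[0,0,0],[0,0,0],[0,0,0],[0,0,0],[0,0,0],[0,0,0],[0,0,0],[0,0,0],[0,0,0],[0,0,0],[0,0,0]]}'
python3 - <<'E'
from nav import *
from fit import w
q=np.load("cut.npy"); b=w(q,[19,35,68])[0]
goto([b[0],b[1],b[2]+120],q[2]+np.pi/2)
E
```

```text
time: 4.1
ee_pos: [552.9, 147.5, 231.6]
orientation: [113.0, 89.3, 97.5]
force: [0.8, -0.9, -0.2]
opening: 0.0
t 4.1 pos [552.9 147.5 231.6] F [ 0.8 -0.9 -0.2] open 0.0 j6 21.7
toolx [-0.002  0.011 -1.   ] tooly [0.267 0.964 0.011]
shift/40: [ 1.104  1.369 -0.158]
rot/5  1 [-0.03 -0.05 -0.12] shift/40 after rot [ 1.089  1.381 -0.159]
rot/5  -1 [35.97 -0.19  0.08] shift/40 after rot [ 1.089 -1.381  0.159]
```

```bash
python3 -m handwheel '{"gripper":[0,0,0,0],"linear":[[0,0.7,-0.08],[0,0.7,-0.08],[0.4,0,0],[0.3,0,0]],"rot":[[0,0,-0.1],[0,0,0],[0,0,0],[0,0,0]]}'
python3 - <<'E'
from nav import *
from fit import *
from cell import vision
import cv2
q=np.load("cut.npy"); b=w(q,[19,35,68])[0]
goto([b[0],b[1],b[2]+60],q[2]+np.pi/2)
c=vision.get_calibration("wrist"); f=vision.grab_frame("wrist")
f=cv2.cvtColor(f,cv2.COLOR_RGB2BGR)
print({k:np.round(v,3).tolist() for k,v in c.items()})
X=w(q,[[19,35,68],[39,-35,118],[75,75,50],[75,-75,50],[-75,-75,50],[-75,75,50]])
p=projF(c,X);print(p.round(1))
cv2.imwrite("pics/w1raw.png",f)
for u in p: 
    cv2.drawMarker(f,tuple(int(round(v)) for v in u),(255,0,255),cv2.MARKER_CROSS,10)
cv2.imwrite("pics/w1.png",f)
f=vision.grab_frame("top");cv2.imwrite("pics/top1.png",cv2.cvtColor(f,cv2.COLOR_RGB2BGR))
E
```

```text
time: 4.43
ee_pos: [565.3, 214.3, 201.6]
orientation: [144.9, 89.7, 129.9]
force: [0.2, 0.0, -0.4]
opening: -0.1
t 4.43 pos [565.3 214.3 201.6] F [ 0.2  0.  -0.4] open -0.1 j6 27.8
toolx [-0.003  0.004 -1.   ] tooly [0.26  0.966 0.003]
shift/40: [ 1.839 -0.318 -0.009]
rot/5  1 [ 0.06 -0.05 -0.03] shift/40 after rot [ 1.84  -0.312 -0.015]
rot/5  -1 [-35.94   0.05  -0.08] shift/40 after rot [1.84  0.312 0.015]
{'fx': 325.192, 'fy': 325.192, 'cx': 279.935, 'cy': 200.787, 'R': [[0.26, 0.966, 0.003], [0.927, -0.25, 0.278], [0.27, -0.069, -0.96]], 't': [-353.992, -494.702, 204.379]}
[[265.2 193.9]
 [170.  236.8]
 [308.1 245.7]
 [157.4 243.1]
 [145.8  89.2]
 [312.2  83.9]]
```

View pics/w1.png

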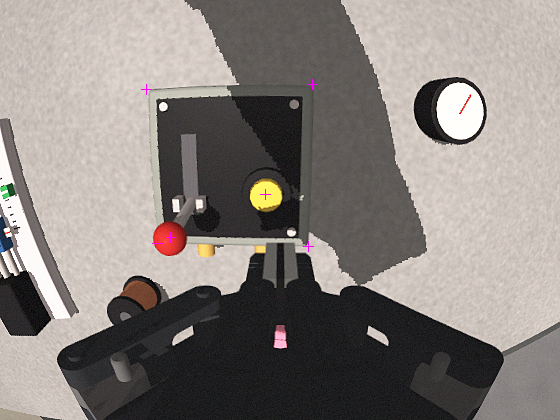

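```bash
python3 -m handwheel '{"gripper":[0,0,0,0],"linear":[[0.7,-0.3,0],[0.7,0,0],[0.7,0,0],[0,0,0]],"rot":[[0,0,0],[0,0,0],[0,0,0],[0,0,0]]}'
python3 - <<'E'
from nav import *
from fit import *
q=np.load("cut.npy"); b=w(q,[19,35,68])[0]
goto([b[0],b[1],84],q[2]+np.pi/2)
E
```

```text
time: 4.87
ee_pos: [561.8, 200.6, 117.6]
orientation: [129.6, 89.7, 114.4]
force: [-0.4, 1.0, 0.1]
opening: -0.0
t 4.87 pos [561.8 200.6 117.6] F [-0.4  1.   0.1] open -0.0 j6 26.7
toolx [-0.002  0.004 -1.   ] tooly [0.262 0.965 0.003]
shift/40: [ 0.839  0.039 -0.02 ]
rot/5  1 [ 0.03 -0.03 -0.04] shift/40 after rot [ 0.839  0.042 -0.023]
rot/5  -1 [-35.97   0.06  -0.05] shift/40 after rot [ 0.839 -0.042  0.023]
```

```bash
python3 -m handwheel '{"gripper":[0,0,0,0],"linear":[[0.4,0,0],[0.35,0.03,0],[0.05,0,0],[0.05,0,0]],"rot":[[0,0,0],[0,0,0],[0,0,0],[0,0,0]]}'
python3 -m handwheel '{"gripper":[0,0],"linear":[[0.06,0,0],[0.05,0,0]],"rot":[[0,0,0],[0,0,0]]}'
```

```text
time: 5.2
ee_pos: [564.0, 200.3, 88.4]
orientation: [90.0, 89.7, 74.7]
force: [0.3, -0.6, -0.1]
opening: -0.1
time: 5.37
ee_pos: [565.3, 200.1, 86.7]
orientation: [64.5, 89.6, 49.1]
force: [-0.5, 0.1, -0.6]
opening: 0.2
```

```bash
python3 -m handwheel '{"gripper":[0,0,0],"linear":[[0.1,0.03,-0.12],[0.12,0,-0.02],[0.1,0,-0.02]],"rot":[[0,0,0],[0,0,0],[0,0,0]]}'
python3 -m handwheel '{"gripper":[0,0],"linear":[[0.1,0,-0.01],[0.1,0,0]],"rot":[[0,0,0],[0,0,0]]}'
```

```text
time: 5.62
ee_pos: [561.2, 203.2, 77.1]
orientation: [42.6, 89.3, 27.2]
force: [1.5, -2.6, 6.5]
opening: 0.0
time: 5.78
ee_pos: [561.4, 203.3, 76.3]
orientation: [31.4, 88.9, 16.0]
force: [-18.5, -6.6, 49.6]
opening: -0.2
```

```bash
python3 -m handwheel '{"gripper":[0,0,0,0],"linear":[[-0.3,0,0],[-0.6,0,0],[-0.9,0,0],[-0.3,0,0]],"rot":[[0,0,0],[0,0,0],[0,0,0],[0,0,0]]}'
python3 - <<'E'
from nav import *
from fit import *
from cell import vision
import cv2
q=np.load("cut.npy"); b=w(q,[-33-13-11-25,-35,85])[0]
goto([b[0],b[1],145],q[2]+np.pi/2)
c=vision.get_calibration("wrist"); f=vision.grab_frame("wrist")
f=cv2.cvtColor(f,cv2.COLOR_RGB2BGR)
p=projF(c,w(q,[[19,35,68],[-33,-35,85]]));print(p.round(1))
for u in p: 
    cv2.drawMarker(f,tuple(int(round(v)) for v in u),(255,0,255),cv2.MARKER_CROSS,10)
cv2.imwrite("pics/w2.png",f)
E
```

```text
time: 6.12
ee_pos: [557.2, 203.1, 163.1]
orientation: [32.1, 89.0, 16.8]
force: [-0.2, -0.0, 0.3]
opening: -0.3
t 6.12 pos [557.2 203.1 163.1] F [-0.2 -0.   0.3] open -0.3 j6 27.2
toolx [ 0.017  0.005 -1.   ] tooly [0.265 0.964 0.009]
shift/40: [ 0.402 -1.742 -2.427]
rot/5  1 [-0.    0.17 -0.11] shift/40 after rot [ 0.454 -1.737 -2.421]
rot/5  -1 [36.   -0.17 -0.27] shift/40 after rot [0.454 1.737 2.421]
[[279.9 211.2]
 [175.6 145.9]]
```

View pics/w2.png

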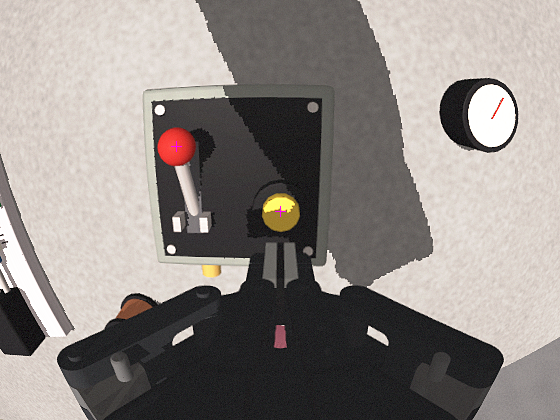

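```bash
python3 -m handwheel '{"gripper":[0,0,0,0,0],"linear":[[0,-0.6,-0.8],[0,-0.6,-0.8],[0,-0.5,-0.8],[0,0,0],[0,0,0]],"rot":[[0,0.17,0],[0,0,0],[0,0,0],[0,0,0],[0,0,0]]}'
python3 - <<'E'
from nav import *
from fit import *
q=np.load("cut.npy"); b=w(q,[-33-13-11-25,-35,85])[0]
goto([b[0],b[1],75],q[2]+np.pi/2)
E
```

```text
time: 6.58
ee_pos: [441.5, 162.4, 159.9]
orientation: [92.4, 89.4, 77.1]
force: [0.8, 0.4, 0.5]
opening: 0.3
t 6.58 pos [441.5 162.4 159.9] F [0.8 0.4 0.5] open 0.3 j6 24.9
toolx [ 0.002  0.01  -1.   ] tooly [0.264 0.965 0.01 ]
shift/40: [ 2.121 -0.013  0.102]
rot/5  1 [ 0.01 -0.   -0.12] shift/40 after rot [2.121 0.009 0.101]
rot/5  -1 [-3.599e+01  1.800e-01 -1.000e-02] shift/40 after rot [ 2.121 -0.009 -0.101]
```

```bash
python3 -m handwheel '{"gripper":[0,0,0,0],"linear":[[0.7,0,0],[0.7,0,0],[0.5,0,0],[0,0,0]],"rot":[[0,0,-0.1],[0,0,0],[0,0,0],[0,0,0]]}'
python3 - <<'E'
from nav import *
from fit import *
q=np.load("cut.npy"); b=w(q,[-33-13-11,-35,85])[0]
goto([b[0],b[1],75],q[2]+np.pi/2)
E
```

```text
time: 6.92
ee_pos: [443.3, 163.7, 82.7]
orientation: [38.9, 89.6, 23.7]
force: [-0.7, -0.5, 0.5]
opening: -0.5
t 6.92 pos [443.3 163.7  82.7] F [-0.7 -0.5  0.5] open -0.5 j6 25.3
toolx [ 0.006  0.003 -1.   ] tooly [0.263 0.965 0.004]
shift/40: [ 0.195 -0.037  0.689]
rot/5  1 [ 0.02  0.06 -0.05] shift/40 after rot [ 0.192 -0.035  0.69 ]
rot/5  -1 [-35.98   0.07   0.09] shift/40 after rot [ 0.192  0.035 -0.69 ]
```

```bash
python3 -m handwheel '{"gripper":[0,0,0,0,0],"linear":[[0.15,-0.03,0.2],[0,0,0.3],[0,0,0.15],[-0.25,0,0.25],[-0.25,0,0.25]],"rot":[[0,0,0],[0,0,0],[0,0,0],[0,0,0],[0,0,0]]}'
python3 - <<'E'
from nav import *
from fit import *
q=np.load("cut.npy"); b=w(q,[30-24,-35,85])[0]
goto([b[0],b[1],108],q[2]+np.pi/2)
from cell import vision
import cv2
f=vision.grab_frame("wrist");cv2.imwrite("pics/w3.png",cv2.cvtColor(f,cv2.COLOR_RGB2BGR))
E
```

```text
time: 7.33
ee_pos: [484.8, 151.9, 96.7]
orientation: [158.2, 89.3, 143.1]
force: [-5.2, 1.8, 3.3]
opening: 0.0
t 7.33 pos [484.8 151.9  96.7] F [-5.2  1.8  3.3] open 0.0 j6 22.7
toolx [-0.009  0.007 -1.   ] tooly [0.26  0.966 0.004]
shift/40: [-0.295 -0.028  1.182]
rot/5  1 [ 0.06 -0.12 -0.05] shift/40 after rot [-0.282 -0.024  1.186]
rot/5  -1 [-35.94   0.08  -0.19] shift/40 after rot [-0.282  0.024 -1.186]
```

View pics/w3.png

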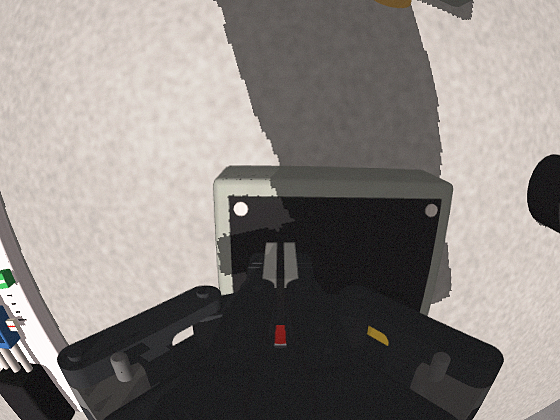

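```bash
python3 -m handwheel '{"gripper":[0,0,0,0],"linear":[[-0.15,0,0.25],[-0.15,0,0.25],[-0.08,0,0.25],[-0.02,0,0.2]],"rot":[[0,0,0],[0,0,0],[0,0,0],[0,0,0]]}'
python3 - <<'E'
from nav import *
from fit import *
q=np.load("cut.npy"); b=w(q,[30-24,-35,85])[0]
goto([b[0],b[1],108],q[2]+np.pi/2)
from cell import vision
import cv2
for n in("scene","wrist"):
    f=vision.grab_frame(n);cv2.imwrite(f"pics/{n}4.png",cv2.cvtColor(f,cv2.COLOR_RGB2BGR))
E
```

```text
time: 7.72
ee_pos: [531.4, 140.3, 120.4]
orientation: [82.5, 89.5, 67.3]
force: [0.7, 0.1, 0.9]
opening: 0.2
t 7.72 pos [531.4 140.3 120.4] F [0.7 0.1 0.9] open 0.2 j6 21.0
toolx [ 0.003  0.007 -1.   ] tooly [0.261 0.965 0.008]
shift/40: [ 0.309 -0.056 -0.014]
rot/5  1 [ 0.04  0.01 -0.09] shift/40 after rot [ 0.31  -0.053 -0.014]
rot/5  -1 [-3.596e+01  1.400e-01  2.000e-02] shift/40 after rot [0.31  0.053 0.014]
```

View pics/scene4.png

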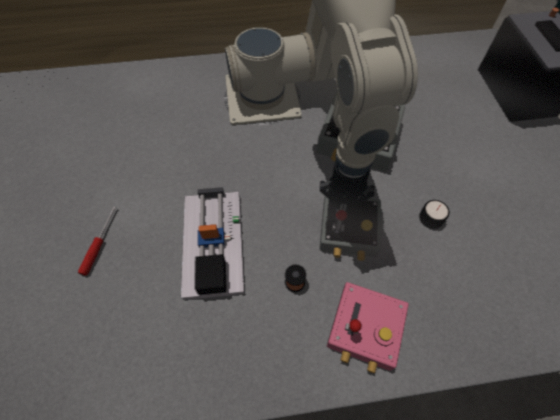

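```bash
python3 -m handwheel '{"gripper":[0,0,0],"linear":[[0.1,0,0.12],[0.05,0,0.12],[0,0,0.06]],"rot":[[0,0,0],[0,0,0],[0,0,0]]}'
python3 -m handwheel '{"gripper":[0,0,0,0],"linear":[[0,0,-0.4],[0,0,-0.8],[-0.5,0,-0.7],[-0.5,0,-0.5]],"rot":[[0,0,0],[0,0,0],[0,0,0],[0,0,0]]}'
python3 - <<'E'
from nav import *
from fit import *
q=np.load("cut.npy")
goto([0,0,0])
from cell import vision
import cv2
c=vision.get_calibration("wrist")
f=vision.grab_frame("wrist");f=cv2.cvtColor(f,cv2.COLOR_RGB2BGR)
p=projF(c,w(q,[[19,35,68],[39,-35,118]]));print(p.round(1))
for u in p: 
    cv2.drawMarker(f,tuple(int(round(v)) for v in u),(255,0,255),cv2.MARKER_CROSS,10)
cv2.imwrite("pics/w5.png",f)
f=vision.grab_frame("scene");cv2.imwrite("pics/s5.png",cv2.cvtColor(cv2.resize(f[180:300,300:400],None,fx=5,fy=5),cv2.COLOR_RGB2BGR))
E
```

```text
time: 8.07
ee_pos: [541.2, 137.3, 112.8]
orientation: [118.6, 89.5, 103.4]
force: [-16.7, 5.4, 14.0]
opening: 0.2
time: 8.4
ee_pos: [446.1, 161.3, 147.7]
orientation: [165.7, 89.1, 150.4]
force: [0.5, 0.5, 0.8]
opening: -0.0
t 8.4 pos [446.1 161.3 147.7] F [0.5 0.5 0.8] open -0.0 j6 24.7
toolx [-0.013  0.007 -1.   ] tooly [0.264 0.965 0.004]
shift/40: [ 3.808 -6.846 -9.638]
[[363.6 328.6]
 [280.4 392.4]]
```

View pics/w5.png

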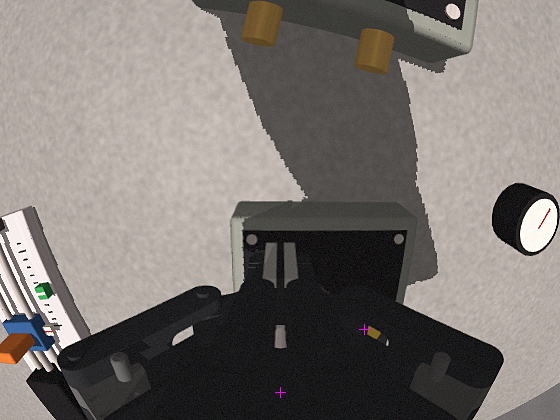

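View pics/s5.png

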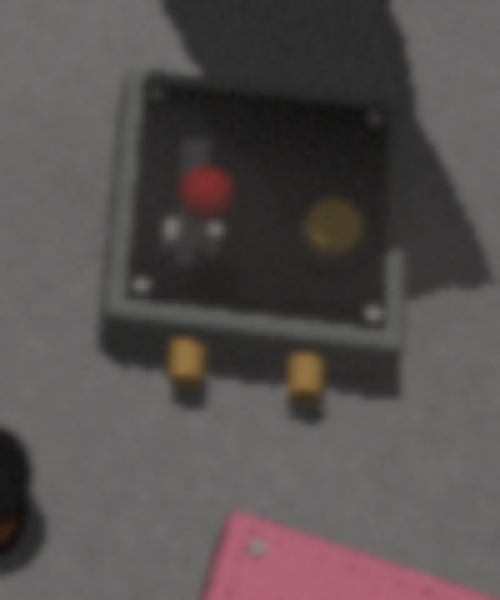

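Run:
```python
from nav import *
from fit import *
b=np.load("bed.npy"); h=w(b,[-1,0,180])[0]; print(h)
goto(h,b[2])
```

```text
[ 524.18141745 -190.13032971  180.        ]
t 8.5 pos [446.7 161.9 150.3] F [0.2 0.5 0. ] open 0.3 j6 24.7
toolx [-0.008  0.008 -1.   ] tooly [0.262 0.965 0.006]
shift/40: [-0.831 -7.979  4.17 ]
rot/5  1 [15.44 -0.14  0.02] shift/40 after rot [-0.741  2.303  8.712]
rot/5  -1 [-2.056e+01 -2.000e-02 -1.500e-01] shift/40 after rot [-0.741 -2.303 -8.712]
```

```bash
python3 -m handwheel '{"gripper":[0,0,0,0,0,0,0,0,0,0,55,55,55,55,55,55,55,55,55,55],"linear":[[-0.6,0,0],[-0.1,-0.88,0.46],[0,-0.88,0.46],[0,-0.88,0.46],[0,-0.88,0.46],[0,-0.88,0.46],[0,-0.88,0.46],[0,-0.88,0.46],[0,-0.88,0.46],[0,-0.88,0.46],[0,0,0],[0,0,0],[0,0,0],[0,0,0],[0,0,0],[0,0,0],[0,0,0],[0,0,0],[0,0,0],[0,0,0]],"rot":[[0,-0.1,0],[0,0,0],[0,0,0],[0,0,0],[0,0,0],[0,0,0],[0,0,0],[0,0,0],[0,0,0],[0,0,0],[1,0,0],[1,0,0],[1,0,0],[1,0,0],[1,0,0],[1,0,0],[1,0,0],[1,0,0],[1,0,0],[1,0,0]]}' 60
python3 - <<'E'
from nav import *
from fit import *
b=np.load("bed.npy"); h=w(b,[-1,0,180])[0]; print(h)
goto(h,b[2])
E
```

```text
time: 10.17
ee_pos: [535.8, -212.1, 160.1]
orientation: [176.8, 89.5, 109.8]
force: [0.1, 0.9, 0.1]
opening: 47.2
[ 524.18141745 -190.13032971  180.        ]
t 10.17 pos [ 535.8 -212.1  160.1] F [0.1 0.9 0.1] open 47.2 j6 37.0
toolx [-0.003  0.008 -1.   ] tooly [0.921 0.39  0.   ]
shift/40: [-0.491 -0.054 -0.624]
rot/5  1 [ 5.07 -0.1   0.02] shift/40 after rot [-0.497 -0.314 -0.537]
rot/5  -1 [-3.093e+01 -2.000e-02 -1.400e-01] shift/40 after rot [-0.497  0.314  0.537]
```

```bash
python3 -m handwheel '{"gripper":[55,55,55,55,55,55,55],"linear":[[0,0,-0.6],[-0.5,0,0],[-0.1,0,0],[0,0,0],[0,0,0],[0,0,0],[0,0,0]],"rot":[[0,0,0],[1,0,0],[1,0,0],[1,0,0],[1,0,0],[0.9,0,0],[0,0,0]]}' 60
python3 - <<'E'
from nav import *
from fit import *
b=np.load("bed.npy"); h=w(b,[-1,0,120])[0]; print(h)
goto(h,b[2])
from cell import vision
import cv2
c=vision.get_calibration("wrist")
f=vision.grab_frame("wrist");f=cv2.cvtColor(f,cv2.COLOR_RGB2BGR)
cv2.imwrite("pics/w6raw.png",f)
p=projF(c,w(b,[[0,0,92],[0,48,33],[-52,64,33],[60,35,65],[60,-35,65],[-145,75,20],[-145,-75,20]]));print(p.round(1))
for u in p: 
    cv2.drawMarker(f,tuple(int(round(v)) for v in u),(255,0,255),cv2.MARKER_CROSS,10)
cv2.imwrite("pics/w6.png",f)
E
```

```text
time: 10.75
ee_pos: [527.6, -192.5, 177.1]
orientation: [-136.1, 89.1, 130.8]
force: [-0.6, -0.8, -0.5]
opening: 47.2
[ 524.18141745 -190.13032971  120.        ]
t 10.75 pos [ 527.6 -192.5  177.1] F [-0.6 -0.8 -0.5] open 47.2 j6 64.4
toolx [-0.01   0.011 -1.   ] tooly [ 0.998 -0.054 -0.01 ]
shift/40: [ 1.43  -0.074 -0.04 ]
rot/5  1 [-0.14 -0.12  0.12] shift/40 after rot [ 1.429 -0.088 -0.056]
rot/5  -1 [35.85  0.18  0.19] shift/40 after rot [1.429 0.088 0.056]
[[278.7 209. ]
 [278.9 134.5]
 [218.1 117.6]
 [356.2 154.5]
 [352.  238.9]
 [127.5 112.3]
 [144.  257. ]]
```

View pics/w6.png

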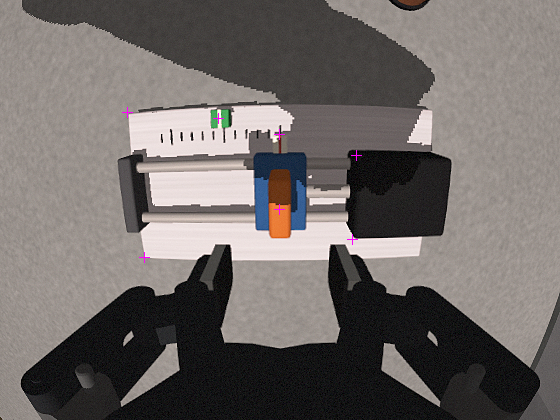

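Run:
```python
import cv2
f=cv2.imread("pics/w6raw.png")[95:175,195:325]
cv2.imwrite("pics/w6z.png",cv2.convertScaleAbs(cv2.resize(f,None,fx=6,fy=6,interpolation=cv2.INTER_CUBIC),alpha=1.3))
```

```text
(no output)
```

View pics/w6z.png

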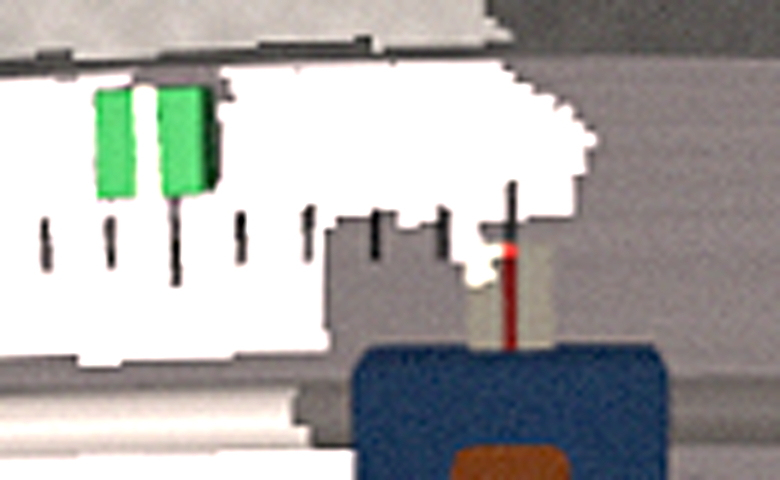

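```bash
cat > back.py <<'E'
from fit import *
def backF(c,u,b,z):
    return least_squares(lambda m:(projF(c,w(b,[[m[0],m[1],z]]))-np.array(u)).ravel(),[-30,50]).x
E
python3 - <<'E'
from back import *
from cell import vision
b=np.load("bed.npy"); c=vision.get_calibration("wrist")
z=lambda U:up([U],(195,95),6)[0]
for n,U,h in(("mark bottom of line",(147,190),33),("mark",(146,140),33),("ptr",(510,250),33),("tick0",(512,185),20),("tick50",(176,285),20),("tick50",(175,200),20)):
    print(n,backF(c,z(U),b,h).round(2))
E
```

```text
mark bottom of line [-51.74  56.22]
mark [-51.68  63.46]
ptr [ 0.21 46.51]
tick0 [ 0.42 55.24]
tick50 [-50.35  41.12]
tick50 [-50.09  54.01]
```

```bash
python3 -m handwheel '{"gripper":[55,55,55,55],"linear":[[0.6,-0.07,-0.05],[0.8,0,0],[0.7,0,0],[0,0,0]],"rot":[[-0.14,-0.12,0.12],[0,0,0],[0,0,0],[0,0,0]]}' 60
python3 - <<'E'
from nav import *
from fit import *
b=np.load("bed.npy"); h=w(b,[0,0,67])[0]; print(h)
goto(h,b[2])
E
```

```text
time: 11.13
ee_pos: [526.4, -191.9, 90.2]
orientation: [64.3, 89.7, -27.1]
force: [-1.0, 0.2, -0.7]
opening: 47.2
[ 525.18054207 -190.17216264   67.        ]
t 11.13 pos [ 526.4 -191.9   90.2] F [-1.   0.2 -0.7] open 47.2 j6 62.8
toolx [ 0.004 -0.002 -1.   ] tooly [ 1.    -0.025  0.004]
shift/40: [ 0.58  -0.035 -0.044]
rot/5  1 [ 0.19  0.02 -0.05] shift/40 after rot [ 0.58  -0.033 -0.042]
rot/5  -1 [-3.581e+01  7.000e-02  3.000e-02] shift/40 after rot [0.58  0.033 0.042]
```

```bash
python3 -m handwheel '{"gripper":[55,55,0,0,0,0,0,0],"linear":[[0.35,-0.03,-0.04],[0.2,0,0],[0,0,0],[0,0,0],[0,0,0],[0,0,0],[0,0,0],[0,0,0]],"rot":[[0.19,0,0],[0,0,0],[0,0,0],[0,0,0],[0,0,0],[0,0,0],[0,0,0],[0,0,0]]}' 60
python3 - <<'E'
from nav import *
from fit import *
b=np.load("bed.npy"); h=w(b,[0,0,67])[0]; print(h)
goto(h,b[2])
E
```

```text
time: 11.8
ee_pos: [526.3, -191.4, 69.2]
orientation: [71.8, 89.9, -20.1]
force: [1.6, -0.4, -9.7]
opening: 15.0
[ 525.18054207 -190.17216264   67.        ]
t 11.8 pos [ 526.3 -191.4   69.2] F [ 1.6 -0.4 -9.7] open 15.0 j6 63.3
toolx [ 0.002 -0.001 -1.   ] tooly [ 0.999 -0.033  0.002]
shift/40: [ 0.055 -0.03  -0.03 ]
rot/5  1 [ 0.1   0.01 -0.03] shift/40 after rot [ 0.055 -0.03  -0.03 ]
rot/5  -1 [-3.59e+01  4.00e-02  1.00e-02] shift/40 after rot [0.055 0.03  0.03 ]
```

```bash
python3 -m handwheel '{"gripper":[0,0,0,0,0,0],"linear":[[0,-0.25,0],[0,-0.3,0],[0,-0.3,0],[0,-0.3,0],[0,-0.1,0],[0,0,0]],"rot":[[0,0,0],[0,0,0],[0,0,0],[0,0,0],[0,0,0],[0,0,0]]}' 80
cat > chk.py <<'E'
from nav import *
from back import *
import sys
b=np.load("bed.npy")
goto([0,0,0])
s,R=st(); d=s["ee_pos"][:2]-b[:2]; print("tcp bed x",d@[np.cos(b[2]),np.sin(b[2])], "y",d@[-np.sin(b[2]),np.cos(b[2])])
from cell import vision
import cv2
n=sys.argv[1]
np.save("cal.npy",vision.get_calibration("wrist"),allow_pickle=True)
f=cv2.cvtColor(vision.grab_frame("wrist"),cv2.COLOR_RGB2BGR);cv2.imwrite(f"pics/w{n}.png",f)
t=cv2.cvtColor(vision.grab_frame("scene"),cv2.COLOR_RGB2BGR);cv2.imwrite(f"pics/s{n}.png",cv2.resize(t[180:300,165:265],None,fx=5,fy=5,interpolation=cv2.INTER_CUBIC))
E
python3 chk.py 7
```

```text
time: 12.3
ee_pos: [481.0, -189.5, 69.3]
orientation: [93.0, 89.1, 1.2]
force: [10.5, 0.0, -16.6]
opening: 15.1
t 12.3 pos [ 481.  -189.5   69.3] F [ 10.5   0.  -16.6] open 15.1 j6 60.7
toolx [ 0.015  0.    -1.   ] tooly [ 0.999 -0.031  0.015]
shift/40: [  1.551 -12.192  -4.361]
tcp bed x -44.156023650645324 y -1.196366718343464
```

View pics/w7.png

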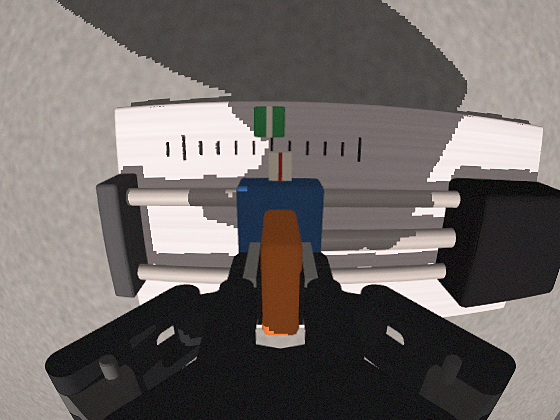

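View pics/s7.png

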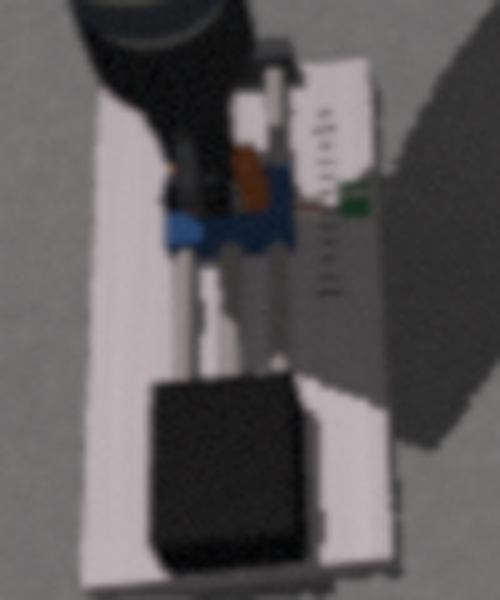

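```bash
cat > loc.py <<'E'
from back import *
import sys,json
b=np.load("bed.npy"); c=np.load("cal.npy",allow_pickle=True).item()
p,m=json.loads(sys.argv[1]),json.loads(sys.argv[2])
P,M=backF(c,p,b,33),backF(c,m,b,33);print("ptr",P,"mark",M,"diff",P-M)
E
python3 loc.py '[279.8,153]' '[269.5,120]'
```

```text
ptr [-44.93455978  46.6928033 ] mark [-50.44928301  64.01039283] diff [  5.51472323 -17.31758953]
```

```bash
python3 -m handwheel '{"gripper":[0,0,0],"linear":[[0,-0.1,0],[0,-0.08,0],[0,-0.03,0]],"rot":[[0,0,0],[0,0,0],[0,0,0]]}' 80
python3 chk.py 8; python3 -c "
import cv2
f=cv2.imread('pics/w8.png')[95:185,215:325]
cv2.imwrite('pics/w8z.png',cv2.convertScaleAbs(cv2.resize(f,None,fx=6,fy=6,interpolation=cv2.INTER_CUBIC),alpha=1.5))"
```

```text
time: 12.65
ee_pos: [475.8, -189.3, 69.3]
orientation: [93.6, 88.8, 1.8]
force: [10.8, -0.5, -15.1]
opening: 15.1
t 12.65 pos [ 475.8 -189.3   69.3] F [ 10.8  -0.5 -15.1] open 15.1 j6 60.3
toolx [ 0.02   0.001 -1.   ] tooly [ 0.999 -0.03   0.02 ]
shift/40: [  1.492 -12.063  -4.372]
tcp bed x -49.42345014234116 y -1.1978591159857654
```

View pics/w8z.png

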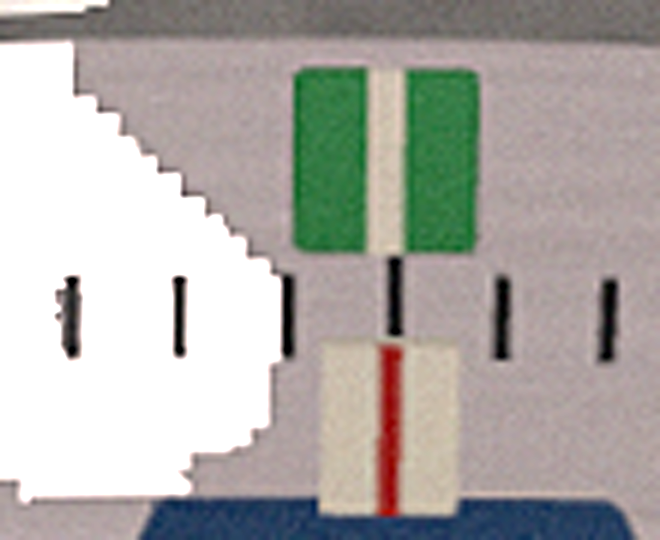

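Run:
```python
from back import *
b=np.load("bed.npy"); c=np.load("cal.npy",allow_pickle=True).item()
z=lambda U:up([U],(215,95),6)[0]
for U,h in (((392,345),33),((388,510),33),((386,250),33),((386,160),33),((385,72),33),((396,300),20)): print(U,backF(c,z(U),b,h).round(2))
```

```text
(392, 345) [-49.98  47.19]
(388, 510) [-50.15  32.37]
(386, 250) [-50.6   55.55]
(386, 160) [-50.7   63.41]
(385, 72) [-50.87  71.07]
(396, 300) [-49.38  49.71]
```

```bash
python3 -m handwheel '{"gripper":[0,0,0,0,0,0,0,0],"linear":[[0,-0.04,0],[0,-0.01,0],[0,0,0],[0,0,0],[0,0,0],[0,0,0],[0,0,0],[0,0,0]],"rot":[[0,0,0],[0,0,0],[0,0,0],[0,0,0],[0,0,0],[0,0,0],[0,0,0],[0,0,0]]}' 80
python3 chk.py 9; python3 -c "
import cv2
f=cv2.imread('pics/w9.png')[95:185,215:325]
cv2.imwrite('pics/w9z.png',cv2.convertScaleAbs(cv2.resize(f,None,fx=6,fy=6,interpolation=cv2.INTER_CUBIC),alpha=1.5))"
```

```text
time: 13.42
ee_pos: [478.6, -189.4, 69.3]
orientation: [91.5, 88.4, -0.2]
force: [9.5, 0.8, -11.7]
opening: 14.9
t 13.42 pos [ 478.6 -189.4   69.3] F [  9.5   0.8 -11.7] open 14.9 j6 60.2
toolx [ 0.027 -0.    -1.   ] tooly [ 0.999 -0.028  0.027]
shift/40: [  1.407 -12.137  -4.395]
tcp bed x -46.56014293105467 y -1.2145346797037406
```

View pics/w9z.png

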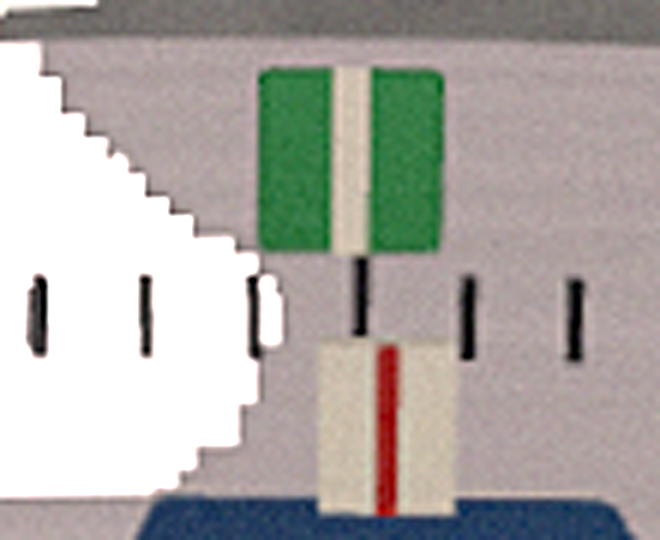

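```bash
python3 -m handwheel '{"gripper":[0,0,0,0,0,0,0,0],"linear":[[0,-0.08,0],[0,-0.06,0],[0,-0.04,0],[0,-0.015,0],[0,-0.015,0],[0,-0.015,0],[0,-0.015,0],[0,-0.015,0]],"rot":[[0,0,0],[0,0,0],[0,0,0],[0,0,0],[0,0,0],[0,0,0],[0,0,0],[0,0,0]]}' 80
python3 chk.py 10; python3 -c "
import cv2
f=cv2.imread('pics/w10.png')[95:185,215:325]
cv2.imwrite('pics/w10z.png',cv2.convertScaleAbs(cv2.resize(f,None,fx=6,fy=6,interpolation=cv2.INTER_CUBIC),alpha=1.5))"
```

```text
time: 14.18
ee_pos: [473.2, -189.2, 69.3]
orientation: [90.4, 88.1, -1.1]
force: [10.4, 0.9, -11.9]
opening: 14.9
t 14.18 pos [ 473.2 -189.2   69.3] F [ 10.4   0.9 -11.9] open 14.9 j6 59.7
toolx [ 0.034 -0.001 -0.999] tooly [ 0.999 -0.026  0.034]
shift/40: [  1.331 -12.002  -4.418]
tcp bed x -51.941602754067866 y -1.1811616228340611
```

View pics/w10z.png

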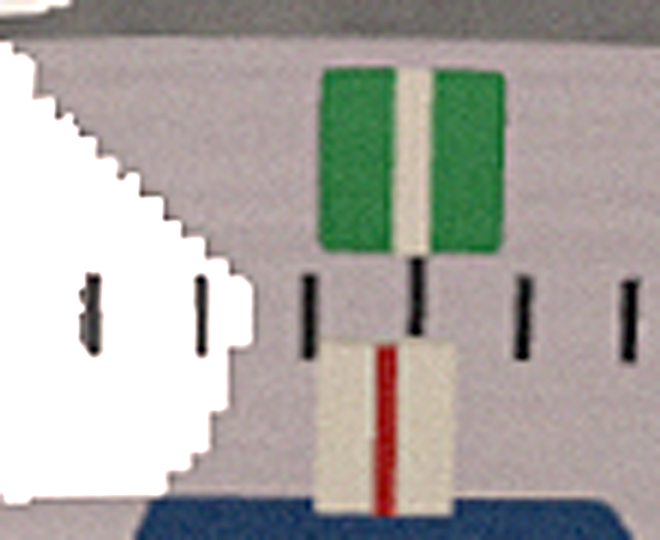

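```bash
python3 -m handwheel '{"gripper":[0,0,0,0,0,0,0,0,0],"linear":[[0,0,0],[0,0,0],[0,-0.005,0],[0,-0.012,0],[0,-0.012,0],[0,-0.012,0],[0,-0.015,0],[0,-0.015,0],[0,-0.015,0]],"rot":[[0,0,0],[0,0,0],[0,0,0],[0,0,0],[0,0,0],[0,0,0],[0,0,0],[0,0,0],[0,0,0]]}' 80
python3 chk.py 11
python3 - <<'E'
import cv2
from cell import monitor,vision
t=cv2.cvtColor(vision.grab_frame("scene"),cv2.COLOR_RGB2BGR)
f=cv2.cvtColor(vision.grab_frame("wrist"),cv2.COLOR_RGB2BGR)
a=cv2.resize(f[95:185,215:285],None,fx=5,fy=5,interpolation=cv2.INTER_CUBIC)
g=cv2.resize(t[180:270,310:390],None,fx=5,fy=5,interpolation=cv2.INTER_CUBIC)
f2=cv2.imread("pics/w11.png");a=cv2.resize(f2[95:185,235:315],None,fx=5,fy=5);a2=cv2.resize(f[95:185,235:315],None,fx=5,fy=5)
cv2.imwrite("pics/z11.png",cv2.convertScaleAbs(cv2.resize(cv2.hconcat([a,a2,g]),None,fx=.66,fy=.66),alpha=1.5))
s=monitor.observe();print(s["ee_pos"],s["joint_vel"].round(2),s["time"])
E
```

```text
time: 15.03
ee_pos: [473.9, -189.2, 69.4]
orientation: [89.0, 87.9, -2.5]
force: [11.2, 1.6, -11.2]
opening: 15.3
t 15.03 pos [ 473.9 -189.2   69.4] F [ 11.2   1.6 -11.2] open 15.3 j6 59.7
toolx [ 0.037 -0.002 -0.999] tooly [ 0.999 -0.025  0.037]
shift/40: [  1.285 -12.019  -4.433]
tcp bed x -51.26220296125781 y -1.2153782778298114
[ 473.87799876 -189.21624957   69.36759219] [-0.01  0.    0.05 -0.04 -0.04 -0.05] 15.2333
```

View pics/z11.png

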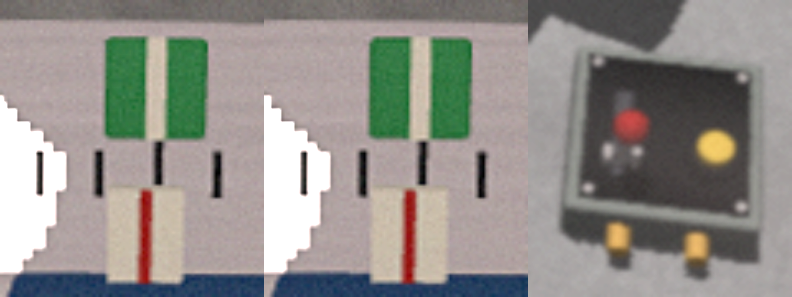

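```bash
python3 -m handwheel '{"gripper":[0,0,0],"linear":[[0,0,0],[0,0,0],[0,0,0]],"rot":[[0,0,0],[0,0,0],[0,0,0]]}' 80
python3 chk.py 12;  python3 - <<'E'
import cv2
f=cv2.imread("pics/w12.png");cv2.imwrite("pics/z12.png",cv2.convertScaleAbs(cv2.resize(f[95:185,215:325],None,fx=6,fy=6,interpolation=cv2.INTER_CUBIC),alpha=1.5))
from cell import monitor
s=monitor.observe();print(s["ee_pos"],s["joint_vel"].round(2),s["time"],s["force"])
E
```

```text
time: 15.48
ee_pos: [474.9, -189.3, 69.4]
orientation: [88.5, 87.9, -2.9]
force: [9.8, 0.7, -10.4]
opening: 14.9
t 15.48 pos [ 474.9 -189.3   69.4] F [  9.8   0.7 -10.4] open 14.9 j6 59.7
toolx [ 0.037 -0.002 -0.999] tooly [ 0.999 -0.025  0.038]
shift/40: [  1.28  -12.043  -4.435]
tcp bed x -50.302320375916395 y -1.1835039543538912
[ 474.91656595 -189.27218352   69.37676779] [-0.02 -0.02 -0.07 -0.11 -0.    0.03] 15.5833 [  9.94659572   0.33482154 -11.31021961]
```

View pics/z12.png

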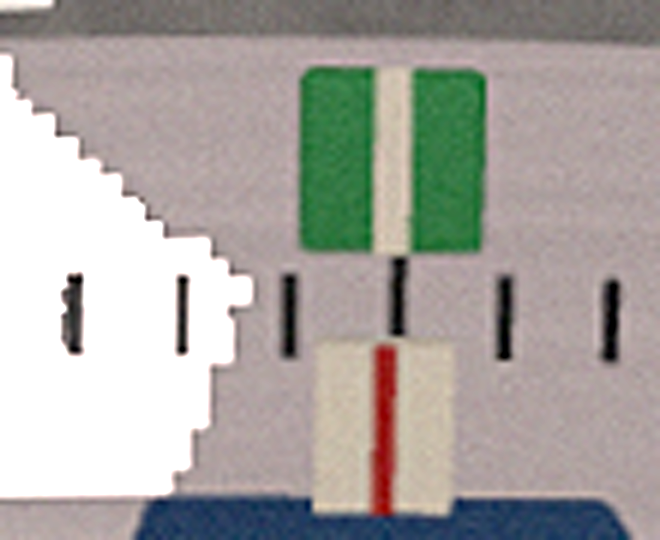

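```bash
python3 -c "
from cell import ctrl;print(ctrl.finish_job())"
```

```text
the job is handed in; nothing more can be done
None
```

I handed the job in at about 15.6 s of robot time, with the gripper still holding the discharge slide at the green mark. The hand-in gave no verdict.

- **Cut-out test:** I pressed the yellow button fully, which read about 50 N downward at the bottom. That was with the shut fingertips, so I don't expect it to count against the 40 N limit on the arm and gripper body. The lever dropped, as the wrist picture showed.
- **Lever reset:** I pushed the lever back up and moved away. The last scene pictures show its ball at its starting position and the yellow button out.
- **Slide:** I gripped the orange handle at 80 N and pulled it out about 51 mm. When I let the arm sit, the spring drew the slide back, so I corrected its position twice.
- **Last check:** The pointer's line is about 0.6 mm from the mark's white line (the limit is 6 mm). The arm was almost still, and the spring pulled back with about 10 N.
- **One disagreement:** My first estimates of how far out the mark sits ran from about 50.5 to 52 mm. I went by comparing the two lines directly in the wrist picture.
- **Bystanders:** My path never came near the spool, meter or screwdriver. I didn't measure their positions again at the end.

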